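# Sweep the jar lids off the board into the wash-up tray

### The arm

A 6-joint arm with a two-finger parallel gripper is mounted at the origin on the work surface. World frame = base frame: x ahead of the robot, y to its left, z up, the work surface at z = 0. Lengths are in m, angles in rad, forces in N, time in s.
With the tool pointing down it reaches from about 0.35 to 1 m from the base axis. Payload 7.1 kg.
Tool frame: the origin (TCP) lies between the finger pads; the fingertips stand 22 mm ahead of it and the grasp point (between the pads) lies 3 mm ahead of it; x points along the fingers, y is the direction in which the jaws open and shut, and the axes are right-handed (so a half turn about x gives the same grasp; the last joint's range is limited). The gripper opens to 85 mm and grips with 20 to 120 N. Pads are 22 mm wide; open, the fingers measure 114 mm over their backs; the gripper's body (76 mm by 85 mm) begins 54 mm behind the grasp point. The pads swing forward as they close: fully open they stand 13 mm farther back than shut.
Start: joints at [-1.353, 0.423, 1.63, -0, 1.089, -0.019], TCP at [0.147, -0.608, 0.253] pointing down, gripper open.
Joint ranges: [-3, 3], [-0.9, 2.11], [0.09, 2.58], [-1.31, 4.45], [0.11, 2.69], [-2.54, 2.54]. Speed limits (rad/s): [2.39, 2.39, 3.01, 3.14, 3.14, 3.14].

### API

Orientations are given as a rotation vector (axis times angle).
In Python, from rig import manip gives the robot as it stands. The module is installed in compiled form; this text tells all that it offers. Calls block until the motion is done:
- manip.move_to(position, orientation): joint-space move of the TCP to a pose.
- manip.servo_line(position, orientation=None, rate=0.15): straight line of the TCP; orientation=None keeps the orientation; rate is the mean speed in m/s.
- manip.set_joints(angles): joint-space move.
- manip.command_gripper(opening, f_grip=None): finger opening in m; f_grip is the grip in N (None keeps the last); returns when the fingers have stopped.
- manip.hold(seconds).
- manip.solve_ik(position, orientation): joint angles nearest the present ones, or None.
- manip.camera(name): name is "scene" or "top"; returns a dict with "image" (480x640x3 uint8, red, green, blue), "fx", "fy", "cx", "cy" (pixels), "cam_to_world" (4x4, takes a point from camera to world coordinates). Camera axes: x right, y down, z forward; pixel columns grow to the right and rows downward; lengths in m; the calibration is good to about 2 mm. A picture is of the moment at which its call begins. There is no depth.
A pose or a line that the arm cannot do raises manip.IKError and nothing moves.
- manip.sign_off(): hands the job in, once; it reports no verdict.
Readings, each from a call of its own:
- manip.get_time(): time.
- manip.get_joint_positions(): joint angles.
- manip.get_joint_vel(): joint speeds.
- manip.get_tau(): joint torques, N m.
- manip.get_position(): TCP position.
- manip.get_ee_rot(): TCP orientation.
- manip.get_contact_force(): force on the tool from outside, world axes, zero at the start.
- manip.get_torque(): the same for the moment, N m.
- manip.get_width(): finger opening in m.
Only numpy, scipy, OpenCV 4.12 (cv2) and the standard library are available. Lean on these libraries where they do the work, as an engineer would, in place of code of your own. Each camera call takes 0.05 s, during which the arm holds its last target. There are 200 camera calls.

### The job

Sweep all three loose gold jar lids across the wooden board and over its edge into the orange tray beside it, so that each ends up lying in the tray. Only push them along with your fingers: do not pinch them, pick them up or press hard on them. Leave the two small amber jars, the green glass jar and the stack of paper cups standing where they are.

Things in the scene. Friction and masses are not known exactly. Their poses are not given: they have to be found in the camera images.
- board: A wooden work board, fixed to the table, 270 mm along its x, 240 mm along its y, flat top 30 mm above the table. Origin at the centre of its underside, on the table (z = 0); z up. The lids and one jar start on it in four lanes that run along its y, about 62 mm apart (board x about -93, -31, +31, +93 mm; one thing to a lane, in any order, anywhere within 75 mm of the lane's middle), so every lid has a clear straight way along the board's y to the tray.
- orange_tray: The tray for the lids: orange, shallow open plastic tray, fixed to the table; outside 270 mm along its x, 130 mm along its y, 24 mm high (6 mm lower than the board's top), walls and floor 4 mm thick. It stands along one y side of the board, 2 mm from it, parallel to it; which of the two sides (board +y or -y) changes from run to run. Origin at the centre of its underside, axes as the board's.
- blue_tray: The other tray: blue, holds one of the small jars, not for lids; shallow open plastic tray, fixed to the table; outside 270 mm along its x, 130 mm along its y, 24 mm high (6 mm lower than the board's top), walls and floor 4 mm thick. It stands along one y side of the board, 2 mm from it, parallel to it; which of the two sides (board +y or -y) changes from run to run. Origin at the centre of its underside, axes as the board's.
- lid_0: A loose gold-coloured metal jar lid with a yellow top, a solid disc 38 mm in diameter and 14 mm high, about 20 g, lying flat on the board at the start, slides easily. Origin at the centre of its underside, z up.
- lid_1: A loose gold-coloured metal jar lid with a yellow top, a solid disc 38 mm in diameter and 14 mm high, about 20 g, lying flat on the board at the start, slides easily. Origin at the centre of its underside, z up.
- lid_2: A loose gold-coloured metal jar lid with a yellow top, a solid disc 38 mm in diameter and 14 mm high, about 20 g, lying flat on the board at the start, slides easily. Origin at the centre of its underside, z up.
- lid_0_center (a point): The middle of lid_0, 7 mm above its underside.
- lid_1_center (a point): The middle of lid_1, 7 mm above its underside.
- lid_2_center (a point): The middle of lid_2, 7 mm above its underside.
- board_jar: A small capped amber glass jar with a black cap and a white paper band, 40 mm in diameter, 50 mm high, loose, 120 g. Origin at the centre of its underside. It stands on the board in one of the four lanes. Leave it.
- tray_jar: A small capped amber glass jar with a black cap and a white paper band, 40 mm in diameter, 50 mm high, loose, 120 g. Origin at the centre of its underside. It stands on the floor of the blue tray. Leave it.
- tea_jar: A green glass jar with a white cap, 64 mm in diameter, 95 mm high, 0.25 kg, standing on the table just outside one of the trays. Origin at the centre of its underside. Leave it.
- paper_cups: A stack of white paper cups, upright, about 77 mm across at the rims, 120 mm high, 80 g, standing on the table just outside the other tray. Origin at the centre of its underside. Leave it.
There are look-alikes about, which are no part of the job. What is shaped like the board_jar but red or turquoise is not meant.

How it is judged:
By the outcome, as a careful person would: the job done as asked, in the order asked, and still so for the second after the job is handed in, with the robot touching nothing.
It also fails if it takes over 54 s, if anything falls off the work surface, if the arm or the gripper's body presses on something with over 40 N, if the wrist force passes 120 N, or if a joint passes its speed limit or range.

## Working session

There is one attempt and no reset: what is moved stays moved. The work goes in short steps, each a Python script; the robot and the scene stay as the last script left them, time stands still between calls to the robot, and variables do not carry over. Pictures are saved under pics/ and viewed, about 8 in all and at most 12, crops included, and the job is handed in when it is done.

```bash
mkdir -p pics; python3 - <<'E'
from rig import manip
import cv2,numpy as np
for n in("top","scene"):
    c=manip.camera(n); cv2.imwrite(f"pics/{n}0.png",c["image"][:,:,::-1]); print(n,c["fx"],c["cx"],c["cy"],np.round(c["cam_to_world"],4).tolist())
print(manip.get_time(),manip.get_ee_rot(),manip.get_width())
E
```

```text
top 538.9038544489384 325.1376381607626 239.60628781521953 [[-0.0211, -0.988, 0.1529, 0.3073], [-0.9997, 0.0226, 0.0081, 0.0082], [-0.0115, -0.1527, -0.9882, 1.2129], [0.0, 0.0, 0.0, 1.0]]
scene 434.2014206682399 326.32524800840105 234.54124534978956 [[-0.7579, 0.424, -0.4957, 0.9657], [0.6522, 0.5096, -0.5613, 0.5325], [0.0146, -0.7487, -0.6628, 0.6606], [0.0, 0.0, 0.0, 1.0]]
0.1 [ 2.09624824  0.25098587 -2.09658271] 0.08536206905845567
```

View pics/top0.png

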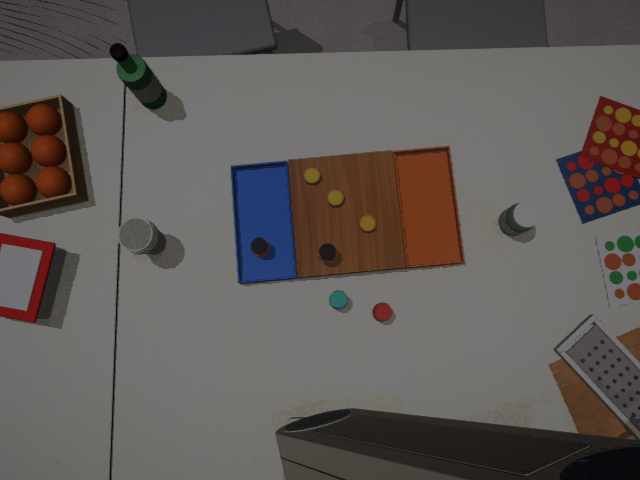

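View pics/scene0.png

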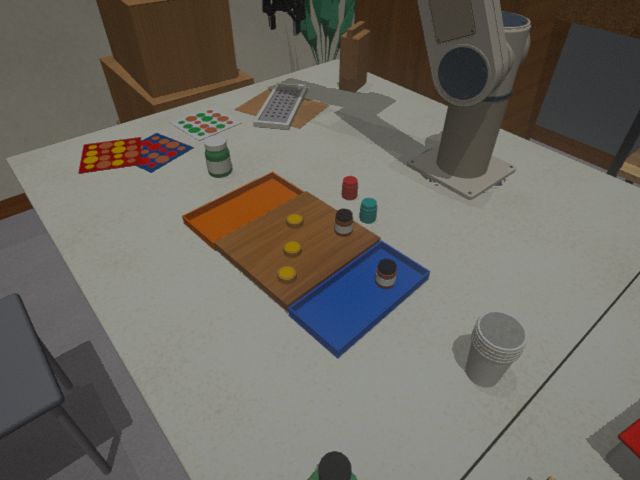

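The top view shows the three gold lids at about (312,176), (335,198) and (368,223), and the board jar at (328,253). The orange tray is on the right, which is world −y, and the blue tray is on the left. Possible look-alikes are the turquoise jar (339,299), the red jar (383,312), and the flat yellow dots on the printed sheets at (600,130). None of these is a raised gold disc on the board. Next I'll measure and check a close crop.

```bash
cat > h.py <<'E'
from rig import manip
import cv2,numpy as np
def w(c,u,v,z):
    T=c["cam_to_world"]; d=T[:3,:3]@[(u-c["cx"])/c["fx"],(v-c["cy"])/c["fy"],1]; o=T[:3,3]
    return o+d*(z-o[2])/d[2]
def lids(c,box,z=0.044):
    im=c["image"]; h=cv2.cvtColor(im,cv2.COLOR_RGB2HSV)
    m=cv2.inRange(h,(20,150,100),(35,255,255)); r=[]
    n,_,st,ce=cv2.connectedComponentsWithStats(m)
    for i in range(1,n):
        u,v=ce[i]
        if st[i][4]>40 and box[0]<u<box[2] and box[1]<v<box[3]: r.append((u,v,int(st[i][4]),w(c,u,v,z)))
    return r
E
python3 - <<'E'
from h import *
np.set_printoptions(precision=4,suppress=True)
c=manip.camera("top")
for l in lids(c,(225,140,470,290)):print("top",l)
s=manip.camera("scene")
for l in lids(s,(180,170,430,350)):print("scene",l)
im=c["image"][130:300,220:470,::-1]
cv2.imwrite("pics/crop1.png",cv2.resize(im,None,fx=3.2,fy=3.2,interpolation=cv2.INTER_CUBIC))
E
```

```text
top (np.float64(311.60769230769233), np.float64(174.58461538461538), 130, array([0.636 , 0.0449, 0.044 ]))
top (np.float64(334.8484848484849), np.float64(196.95454545454547), 132, array([ 0.5835, -0.0058,  0.044 ]))
top (np.float64(367.22058823529414), np.float64(222.7058823529412), 136, array([ 0.5237, -0.0757,  0.044 ]))
scene (np.float64(294.20754716981133), np.float64(218.16037735849056), 106, array([ 0.5236, -0.0774,  0.044 ]))
scene (np.float64(291.6434108527132), np.float64(246.48062015503876), 129, array([ 0.5842, -0.0074,  0.044 ]))
scene (np.float64(286.31081081081084), np.float64(271.93243243243245), 148, array([0.6361, 0.0438, 0.044 ]))
```

View pics/crop1.png

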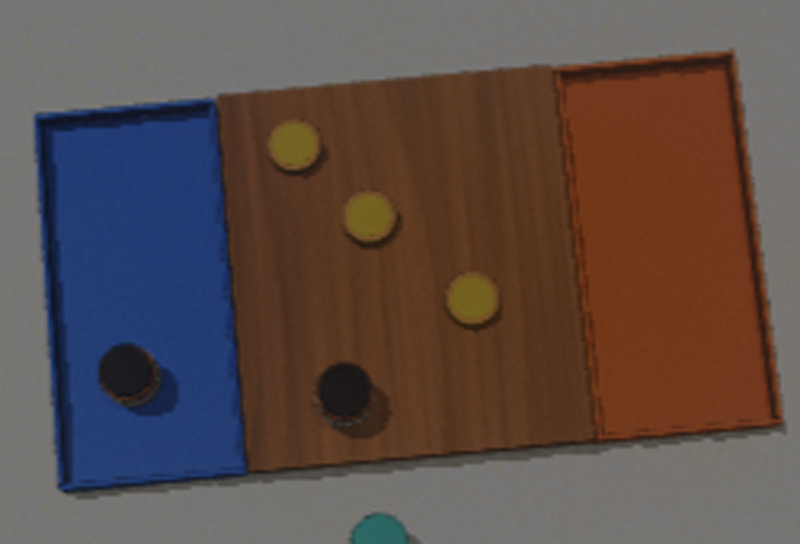

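```bash
python3 - <<'E'
from h import *
from scipy.spatial.transform import Rotation as R
np.set_printoptions(precision=4,suppress=True)
c=manip.camera("top")
P=[w(c,220+a/3.2-.2,130+b/3.2-.2,0.03) for a,b in((217,95),(553,67),(597,440),(247,471))]
for p in P: print(p)
TL,TR,BR,BL=P
print([np.linalg.norm(a-b) for a,b in((TL,TR),(TR,BR),(BR,BL),(BL,TL))])
print(np.degrees([np.arctan2(*(d[:2])) for d in (TL-BL,TR-BR)]), np.degrees([np.arctan2(d[0],-d[1]) for d in (TR-TL,BR-BL)]))
cen=sum(P)/4; print(cen)
print(R.from_rotvec(manip.get_ee_rot()).as_matrix())
a=lambda u,v,z:w(c,220+u/3.2,130+v/3.2,z)
print("jar",a(345,390,.08),"trayjar",a(127,370,.054))
E
```

```text
[0.6767 0.0994 0.03  ]
[ 0.6914 -0.14    0.03  ]
[ 0.4246 -0.1595  0.03  ]
[0.4086 0.0815 0.03  ]
[np.float64(0.2397842606585648), np.float64(0.2675344528180553), np.float64(0.2415308069815832), np.float64(0.26871008339444485)]
[86.197  85.8223] [3.5198 3.8021]
[ 0.5503 -0.0296  0.03  ]
[[-0.0002  0.2346 -0.9721]
 [ 0.0007 -0.9721 -0.2346]
 [-1.     -0.0007 -0.    ]]
jar [0.4562 0.0124 0.08  ] trayjar [0.4766 0.1603 0.054 ]
```

```bash
cat >> h.py <<'E'
from scipy.spatial.transform import Rotation as R
yaw=np.radians(3.75); bx=np.array([np.cos(yaw),np.sin(yaw),0]); by=np.array([-np.sin(yaw),np.cos(yaw),0]); cen=np.array([.5503,-.0296,0])
def B(x,y,z): return cen+x*bx+y*by+[0,0,z]
def ori(s):
    X=np.array([0,0,-1.]);Y=s*bx
    return R.from_matrix(np.c_[X,Y,np.cross(X,Y)]).as_rotvec()
E
python3 - <<'E'
from h import *
x,y=-.0296,-.0451
q=np.array(manip.get_joint_positions()); best=[]
for s in(1,-1):
    k=manip.solve_ik(B(x,y+.045,.2),ori(s))
    if k is not None: best.append((np.abs(np.array(k)-q).max(),s)); print(s,np.round(k,2))
s=min(best)[1]; print(s)
manip.command_gripper(.022,20)
manip.move_to(B(x,y+.045,.16),ori(s))
manip.servo_line(B(x,y+.045,.074),rate=.12)
f0=np.array(manip.get_contact_force()); z=.074
while z>.0565:
    z-=.002; manip.servo_line(B(x,y+.045,z),rate=.02)
    f=np.array(manip.get_contact_force())-f0
    if f[2]>2: print("contact"); z+=.005; manip.servo_line(B(x,y+.045,z)); break
print(z,f,manip.get_width(),manip.get_time())
c=manip.camera("scene"); im=c["image"][150:310,180:420,::-1]
cv2.imwrite("pics/s2.png",cv2.resize(im,None,fx=3,fy=3,interpolation=cv2.INTER_CUBIC))
E
```

```text
1 [-0.08  0.35  1.9   0.    0.9  -0.15]
1
0.05599999999999998 [-0.069892   -0.81939822 -1.4193057 ] 0.02176036172490928 6.45
```

View pics/s2.png

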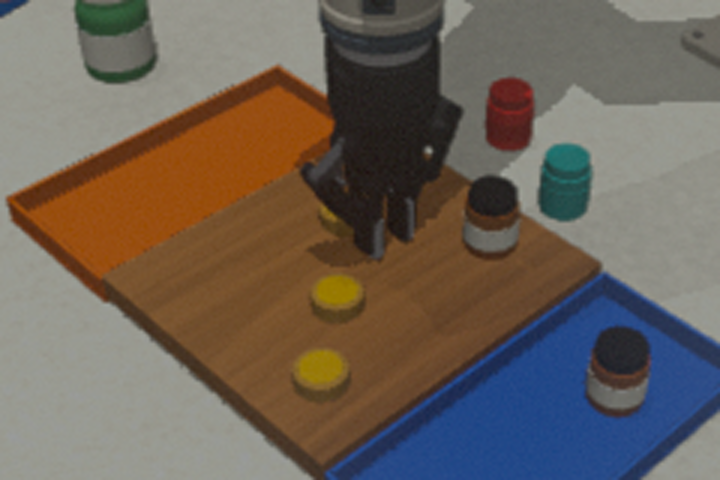

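The fingers are just above the board behind the near lid at crop (338,215), and clear of the jar at (490,215). Now I'll push it.

```bash
python3 - <<'E'
from h import *
x=-.0296
manip.servo_line(B(x,-.140,.056),rate=.09)
print(manip.get_contact_force(),manip.get_time())
manip.servo_line(B(x,-.140,.13),rate=.2)
manip.servo_line(B(.0349,.0208+.045,.13),rate=.25)
c=manip.camera("scene"); im=c["image"][150:310,160:420,::-1]
cv2.imwrite("pics/s3.png",cv2.resize(im,None,fx=3,fy=3,interpolation=cv2.INTER_CUBIC))
print(manip.get_time())
E
```

```text
[-0.3095411   1.18892923  0.00857385] 8.2083
9.7917
```

View pics/s3.png

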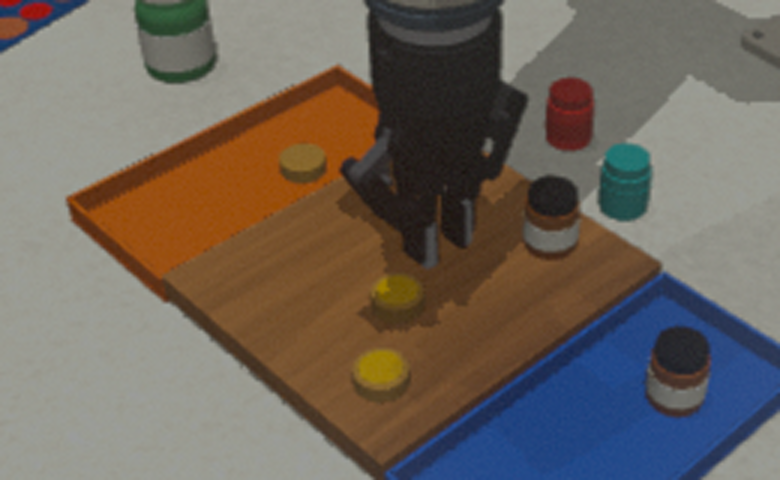

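The first lid lies in the tray at crop (302,162), turned over. I'll take the next one more slowly over the edge so it goes over more gently.

```bash
python3 - <<'E'
from h import *
x=.0349
manip.servo_line(B(x,.0208+.045,.056),rate=.12)
manip.servo_line(B(x,-.08,.056),rate=.09)
manip.servo_line(B(x,-.140,.056),rate=.04)
print(manip.get_contact_force(),manip.get_time())
manip.servo_line(B(x,-.140,.13),rate=.2)
manip.servo_line(B(.0903,.068+.043,.13),rate=.25)
c=manip.camera("scene"); im=c["image"][150:310,160:420,::-1]
cv2.imwrite("pics/s4.png",cv2.resize(im,None,fx=3,fy=3,interpolation=cv2.INTER_CUBIC))
print(manip.get_time())
E
```

```text
[ 1.46160438 -0.19686361 -0.48688696] 13.975
15.7167
```

View pics/s4.png

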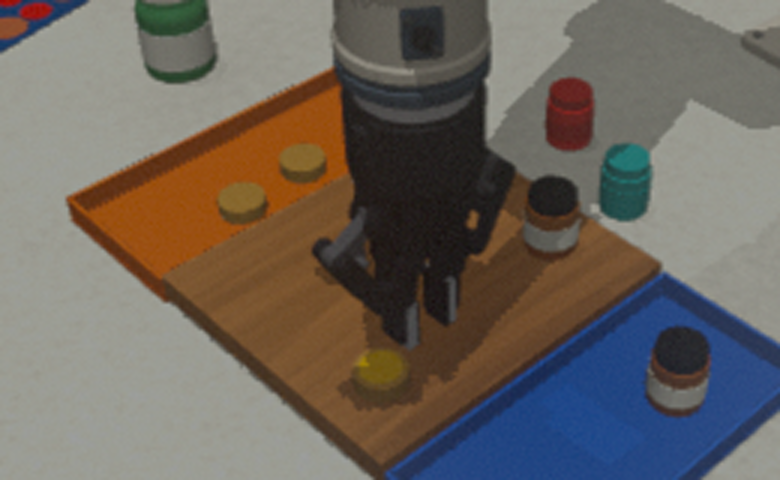

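The second lid is flat in the tray at crop (242,202), also turned over. Now the third.

```bash
python3 - <<'E'
from h import *
x=.0903
manip.servo_line(B(x,.068+.043,.056),rate=.12)
manip.servo_line(B(x,-.08,.056),rate=.11)
manip.servo_line(B(x,-.140,.056),rate=.05)
print(manip.get_contact_force(),manip.get_time())
manip.servo_line(B(x,-.140,.2),rate=.2)
manip.servo_line(B(x-.1,.16,.25),rate=.25)
c=manip.camera("scene"); im=c["image"][150:310,160:420,::-1]
cv2.imwrite("pics/s5.png",cv2.resize(im,None,fx=3,fy=3,interpolation=cv2.INTER_CUBIC))
c=manip.camera("top"); im=c["image"][130:320,110:550,::-1]
cv2.imwrite("pics/t5.png",cv2.resize(im,None,fx=1.8,fy=1.8,interpolation=cv2.INTER_CUBIC))
print(manip.get_time())
E
```

```text
[-0.03179588  0.17056289  0.72852252] 19.7167
22.1167
```

View pics/s5.png

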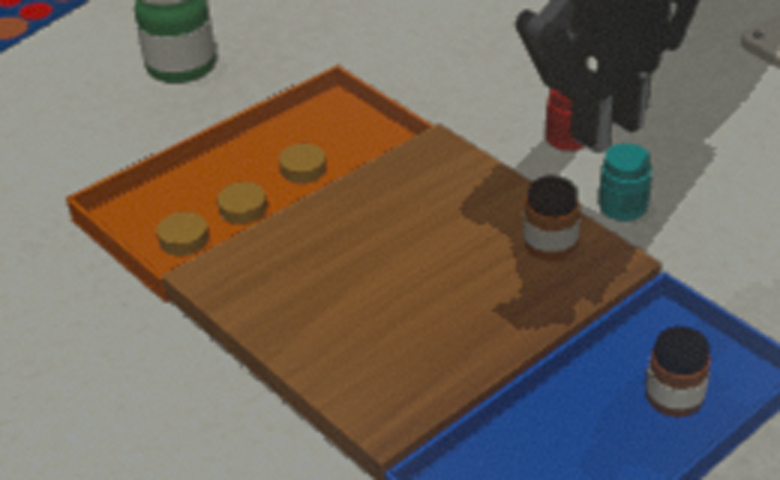

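View pics/t5.png

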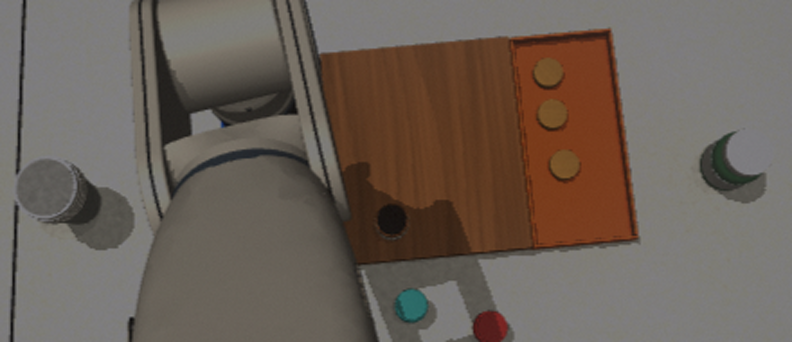

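All three lids lie flat in the orange tray, at top-crop (548,73), (553,114) and (564,165). The jars and cups are standing where they were, and the arm is clear.

```bash
python3 -c "
from rig import manip
print(manip.get_contact_force(),manip.get_time()); manip.sign_off()"
```

```text
[0.65630935 0.03733998 0.62634377] 22.1167
the job is handed in; nothing more can be done
```

All three gold lids are in the orange tray, and the job was handed in at about 22 s of the 54 s allowed. I swept each lid along its lane with the fingertips, without pinching or pressing; the contact force I read at the end of each push was under 2 N.

- **Lids:** The last scene and top pictures show all three lying flat on the tray floor. All three turned over as they dropped off the board edge, so their undersides face up. Going slower over the edge for the second and third did not prevent that.
- **Other things:** By eye, both amber jars, the green jar and the cup stack were standing where they started. I did not re-measure their positions.
- **Robot:** The arm was clear of everything when I handed in.

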